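# Seat a specimen disc in the loading block and clamp it

### The job

Push the plain flat specimen disc across the top of the loading block with the fingertips, over the rim of the round recess until it drops in and lies flat on the bottom; then push the clamp lever by its upright knob round over the disc as far as it goes. Only push: never pick the disc up off the block, and leave everything else, the stemmed chuck and the little mould on the block included, where it stands.

Things in the scene. Friction and masses are not known exactly. Their poses are not given: they have to be found in the camera images.
- block: fixed grey-painted loading block on the bench, 170 mm (its x) by 310 mm (its y) by 30 mm high, edges along its own axes; origin at the centre of its underside, z up. Its flat top is the deck, 30 mm above the bench. It stands turned by up to about 25 degrees.
- recess (a point): centre of the mouth of the round recess, at deck level in the middle of the block: 44 mm diameter, 8 mm deep, flat black bottom, 1.5 mm chamfer round the rim; axes as the block's
- disc: plain flat steel specimen disc, loose, 40 mm diameter, 8 mm thick, about 60 g; origin at the centre of its underside, z up. It starts flat on the deck about 100 to 125 mm from the recess, towards the block's +y or -y end; in the recess its top is flush with the deck. It slides when pushed.
- clamp (a joint): angle of the clamp lever, rad, about an upright pivot at x = +50 mm, y = 0 of the block's frame: 0 = it points along the block's +y (open); grows anticlockwise seen from above, to the stop at 1.5 where it points along the block's -x, over the recess. Starts at 0 to 0.2. Stays where it is left; moves under 1 to 2 N at the knob. Its steel bar is 14 mm wide and 72 mm long.
- clamp_knob (a point): centre of the top of the lever's upright black knob, a post 16 mm in diameter, 65 mm from the pivot; its top is 48 mm above the deck. It stands on the lever's bar, which sweeps 4 mm above the deck (bar top 13 mm above the deck)
- chuck: steel stemmed chuck, loose, to be left alone: foot 30 mm diameter and 6 mm thick with an upright stem 14 mm in diameter, 30 mm high in all; origin at the centre of its underside. Stands on the deck towards the end away from the disc, 100 to 125 mm from the recess.
- mould: small open steel base mould, loose, 26 x 34 x 11 mm, to be left alone; origin at the centre of its underside; on the deck near the block's +x, -y corner
- forceps: steel forceps, 120 mm long, loose on the bench, to be left alone; origin at mid-length underneath
- brush: brush with a long handle, loose on the bench, to be left alone
- jar: lidded jar, 64 mm diameter, 75 mm high, loose on the bench, to be left alone; origin at the centre of its underside
- dispenser: blue blade dispenser, 35 x 85 x 30 mm, loose on the bench, to be left alone; origin at the centre of its underside
Things that resemble listed ones, but are neither listed nor needed, are in the scene too. Leave any pink or yellow look-alike of the disc alone.

How it is judged:
On the way, in this order (a step that is already met when the one before it is completed fails the run):
1. the disc lies flat on the bottom of the recess (horizontal distance between disc and recess below 0.005 m and z of disc in the frame of block below 0.024 m and angle between disc's own z axis and vertical below 0.06 rad), for 0.2 s.
2. the clamp lever is pushed round over the disc (value of joint clamp above 1.38 rad), for 0.2 s.
At the end, for the whole second after the job is handed in: the disc is at rest flat in the recess (within 5 mm of its centre, underside within 2 mm of the bottom, tilted less than 0.06 rad) and the clamp lever stands beyond 1.38 rad, near its stop over the disc (all of step 1 and linear speed of disc below 0.01 m/s and value of joint clamp above 1.38 rad); the robot touches nothing.
It fails at once if the disc is lifted off the deck (10 mm or more) or stood on edge (z of disc in the frame of block above 0.04 m or angle between disc's own z axis and vertical above 0.7 rad).
It fails at once if the chuck or the mould on the block is moved more than 10 mm (distance of any of chuck, mould from where it was at the start of the episode above 0.01 m).
It fails at once if another thing on the bench is moved more than 20 mm (distance of any of forceps, brush, jar, dispenser from where it was at the start of the episode above 0.02 m).
It also fails if it takes over 51 s, if anything falls off the work surface, if the arm or the gripper's body presses on something with over 40 N, if the wrist force passes 120 N, or if a joint passes its speed limit or range.

### The arm

A 7-joint arm with a two-finger parallel gripper is mounted at the origin on the work surface. World frame = base frame: x ahead of the robot, y to its left, z up, the work surface at z = 0. Lengths are in m, angles in rad, forces in N, time in s.
With the tool pointing down it reaches from about 0.4 to 0.875 m from the base axis. Payload 19.3 kg.
Tool frame: the origin (TCP) lies midway between the tips of the shut fingers; the grasp point (between the pads) lies 19 mm behind it; z points along the fingers, y is the line along which they close (so a half turn about z gives the same grasp; the last joint's range is limited). The gripper opens to 85 mm and grips with 20 to 120 N. Pads are 22 mm wide; open, the fingers measure 114 mm over their backs; the gripper's body (76 mm by 85 mm) begins 54 mm behind the grasp point. The pads swing forward as they close: fully open they stand 13 mm farther back than shut.
Start: joints at [1.102, 0.521, -0.036, 1.599, 0.021, 1.021, -0.113], TCP at [0.243, -0.576, 0.231] pointing down, gripper open.
Joint ranges: [-2.91, 2.91], [-0.3, 2.13], [-1.5, 1.42], [0.17, 2.43], [-1.26, 4.41], [0.16, 1.93], [-2.52, 2.52]. Speed limits (rad/s): [1.89, 1.89, 2.39, 2.39, 3.01, 3.01, 3.01].

### API

Orientations are given as [roll, pitch, yaw] about the fixed x, y, z axes, in that order (R = Rz(yaw) Ry(pitch) Rx(roll)).
In Python, from workcell import bot gives the robot as it stands.
- The arm moves only by the tool move_arm, never from a script. Its argument "series" is a list of rows, each a list of 3 entries, a list of its own where there are three numbers: the shift along the tool's x, y, z in cm, then the turn, a rotation vector about the tool's x, y, z in rad, then the opening in per cent of the stroke, from 0 (shut) to 100 (fully open). A call has 1 to 20 rows; each row is the pose to reach, as a shift and turn from the pose commanded when the call began, along the tool's axes at that moment; what a row does not reach only later rows make up. A row lasts 1/12 s, in which the tool goes at most 41.7 mm and 7.16 degrees, less where a joint would pass 70% of its speed; a pose out of reach is approached as far as the arm can. A call with a gripper value outside its range is refused whole. The fingers move at their own pace and stop on an object; "squeeze" is the grip in N (left out, the last holds). Time passes only in rows, so rows that repeat a pose let the fingers close. It gives the time, the measured TCP pose, the force, the opening and the grip force at its end, in the units of the state.
- bot.observe(): the state, without advancing time (a new reading comes with each control period).
- bot.grab_frame(name): name is "side" or "top" or "wrist"; returns (picture, depth): 400x640x3 uint8, red, green, blue; 400x640 float32, m along the optical axis (not along the pixel's ray), 0 where there is no reading.
- bot.camera_params(name): a dict with "fovy" (degrees; the focal length in pixels is half the picture's height over the tangent of half this angle, whatever the lens; pixels are square), "cx", "cy" (the principal point, pixels), "R" (3x3) and "t" (3): a world point X has camera coordinates R X + t; the wrist camera has in their place "tool_from_camera" (4x4, takes a point from camera to tool coordinates, whose origin is the TCP and whose axes are the flange's). Camera axes: x right, y down, z forward; pixel columns grow to the right and rows downward; lengths in m; the calibration is good to about 2 mm. A picture is of the moment at which its call begins: read the wrist's pose just before it. camera_params takes no time and is no camera call.
- bot.job_done(): hands the job in; it is judged then, once.
Trained networks look in the newest picture that a camera, given by its name, has taken for a name from the list of things; names that differ only in an ending like _2 or _b are one class to them, and where a whole thing is asked for, a point or a joint stands for the part that bears it (a point fixed in the world has none). Each returns a list of dicts, best first, with "conf" (0 to 1); they miss things now and then, are a little off and sometimes report something else, mostly with a low value. They report only what shows in the picture. A call takes as long as a camera call. They do not tell look-alikes from the thing itself.
- bot.find_in(camera, thing): "bbox" ([left, top, right, bottom] in pixels, round what is visible of it).
- bot.trace(camera, thing): "mask" (400x640 bool, what is visible of it) and "bbox" ([left, top, right, bottom] in pixels, round what is visible of it).
The state is a dict: "clock": time; "qpos": joint angles; "qd": joint speeds; "joint_efforts": joint torques, N m; "position": TCP position; "tool_rot": TCP orientation; "force": force on the tool from outside, world axes, zero at the start; "moment": the same for the moment, N m; "grip_width": finger opening in m; "finger_force": force on a finger pad.
Only numpy, scipy, OpenCV 4.12 (cv2) and the standard library are available. Lean on these libraries where they do the work, as an engineer would, in place of code of your own. Each camera call takes 0.05 s, during which the arm holds its last target. There are 200 camera calls.

## Working session

There is one attempt and no reset: what is moved stays moved. The work goes in short steps, Python scripts to look and compute and a tool call to move; the robot and the scene stay as the last step left them, time stands still between calls to the robot, and variables do not carry over. Pictures are saved under pics/ and viewed, at most 10 in all, crops included, and the job is handed in when it is done.

Besides the shell and the picture viewer there is one more tool, called after ">>>" by a JSON object that holds its "fn" and its "kwargs", one argument or row to a line. move_arm: Moves the arm, as the interface text tells. Its arguments: {"type":"object","properties":{"series":{"type":"array"},"squeeze":{"type":"number"}},"required":["series"]}

```bash
mkdir -p pics; ls; python3 - <<'E'
from workcell import bot
import cv2,numpy as np
s=bot.observe();print({k:np.round(v,3) for k,v in s.items()})
for c in("top","side"):
    p,d=bot.grab_frame(c);cv2.imwrite(f"pics/{c}0.png",p[:,:,::-1]);print(c,{k:np.round(v,3) for k,v in bot.camera_params(c).items()})
    for t in("disc","block","clamp_knob","chuck","mould"):
        print(t,[(np.round(r["bbox"]).astype(int).tolist(),round(r["conf"],2)) for r in bot.find_in(c,t)])
E
```

```text
pics
{'clock': np.float64(0.0), 'qpos': array([ 1.102,  0.522, -0.036,  1.6  ,  0.021,  1.021, -0.113]), 'qd': array([-0.001, -0.002,  0.001,  0.001, -0.001,  0.001,  0.002]), 'joint_efforts': array([ 0.0000e+00, -9.2713e+01,  1.9800e+00, -3.6993e+01,  1.8000e-02,
        8.0000e-03, -0.0000e+00]), 'position': array([ 0.243, -0.576,  0.231]), 'tool_rot': array([-3.14 ,  0.   ,  0.399]), 'force': array([ 1.38 , -1.1  ,  0.453]), 'moment': array([ 0.012, -0.004,  0.011]), 'finger_force': np.float64(0.0), 'grip_width': np.float64(0.085)}
top {'fovy': np.float64(43.119), 'cx': np.float64(318.102), 'cy': np.float64(206.12), 'R': array([[-0.01 , -1.   ,  0.009],
       [-0.998,  0.01 , -0.059],
       [ 0.059, -0.01 , -0.998]]), 't': array([0.015, 0.56 , 1.168])}
disc [([244, 202, 261, 215], 0.66), ([202, 219, 217, 238], 0.65), ([197, 256, 214, 277], 0.62)]
block [([231, 148, 380, 267], 0.75), ([122, 208, 176, 281], 0.64)]
clamp_knob [([282, 179, 316, 196], 0.79)]
chuck [([339, 236, 352, 247], 0.45)]
mould [([347, 195, 362, 211], 0.63)]
side {'fovy': np.float64(44.924), 'cx': np.float64(315.472), 'cy': np.float64(193.118), 'R': array([[-0.846, -0.533, -0.017],
       [-0.317,  0.528, -0.788],
       [ 0.429, -0.661, -0.615]]), 't': array([0.487, 0.249, 1.203])}
disc [([302, 290, 316, 304], 0.59), ([271, 276, 288, 290], 0.45)]
block [([256, 187, 374, 267], 0.79)]
clamp_knob [([288, 204, 308, 218], 0.71)]
chuck [([349, 203, 358, 214], 0.66), ([252, 187, 373, 265], 0.61)]
mould []
```

```bash
python3 - <<'E'
import cv2
a=cv2.imread("pics/top0.png")[120:320,110:400];cv2.imwrite("pics/top0c.png",cv2.resize(a,None,fx=2.75,fy=2.75,interpolation=cv2.INTER_CUBIC))
E
```

```text
(no output)
```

View pics/top0c.png

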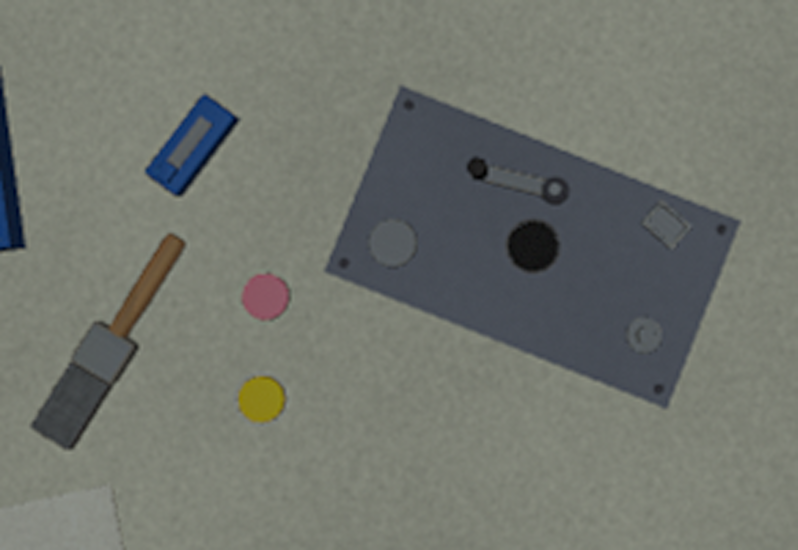

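View pics/side0.png

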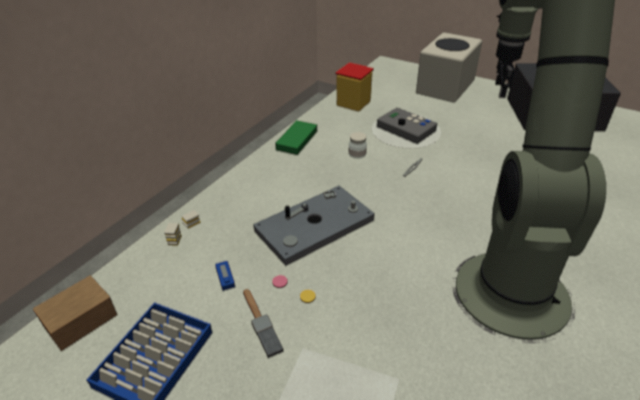

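The grey disc on the block, at top pixel (252, 208), is plain steel and matches the description. The pink one (206, 228) and yellow one (205, 265) lie on the bench and are decoys. The lever is at (284–312, 180–190) and points to the block's +y end on the left. The chuck (345, 241) and mould (353, 202) are at the −y end.

```bash
cat >h.py <<'E'
import numpy as np,cv2
from scipy.spatial.transform import Rotation as Ro
from workcell import bot
def pose():
    s=bot.observe();T=np.eye(4);T[:3,:3]=Ro.from_euler('xyz',s["tool_rot"]).as_matrix();T[:3,3]=s["position"];return T,s
def cam(name,T=None):
    p=bot.camera_params(name);f=200/np.tan(np.radians(p["fovy"]/2))
    if name=="wrist":
        M=T@np.array(p["tool_from_camera"]);
    else:
        R=np.array(p["R"]);M=np.eye(4);M[:3,:3]=R.T;M[:3,3]=-R.T@np.array(p["t"])
    return f,p["cx"],p["cy"],M
def onplane(c,uv,z):
    f,cx,cy,M=c;d=M[:3,:3]@np.array([(uv[0]-cx)/f,(uv[1]-cy)/f,1.]);o=M[:3,3];return o+d*(z-o[2])/d[2]
def proj(c,X):
    f,cx,cy,M=c;q=M[:3,:3].T@(np.array(X)-M[:3,3]);return f*q[0]/q[2]+cx,f*q[1]/q[2]+cy
def tool(T,X): return np.round((T[:3,:3].T@(np.array(X)-T[:3,3]))*100,2)
E
python3 - <<'E'
from h import *
c=cam("top")
w=lambda q,z:onplane(c,(110+q[0]/2.75,120+q[1]/2.75),z)
P={k:w(q,z) for k,q,z in [("disc",(392,243),.038),("rec",(533,246),.03),("knob",(478,168),.078),("pivot",(555,190),.043),("c1",(402,87),.03),("c2",(740,221),.03),("c3",(667,408),.03),("c4",(327,270),.03),("chuck",(646,335),.05),("mould",(667,225),.035)]}
for k,v in P.items():print(k,v.round(4))
print("mid",np.mean([P[k] for k in("c1","c2","c3","c4")],0))
T,s=pose();X=P["rec"]+[0,.05,.22];print(tool(T,X)); print(np.array(bot.camera_params("wrist")["tool_from_camera"]).round(3),bot.camera_params("wrist")["fovy"])
E
```

```text
disc [0.5549 0.1605 0.038 ]
rec [0.5516 0.0432 0.03  ]
knob [0.6127 0.0862 0.078 ]
pivot [0.5975 0.0242 0.043 ]
c1 [0.6873 0.1527 0.03  ]
c2 [ 0.5711 -0.1313  0.03  ]
c3 [ 0.4151 -0.0676  0.03  ]
c4 [0.5332 0.216  0.03  ]
chuck [ 0.4763 -0.0496  0.05  ]
mould [ 0.5679 -0.0694  0.035 ]
mid [0.55164511 0.0424373  0.03      ]
[ 54.45 -49.67  -1.87]
[[ 0.    -0.959 -0.283  0.072]
 [ 1.     0.    -0.     0.001]
 [ 0.    -0.283  0.959 -0.143]
 [ 0.     0.     0.     1.   ]] 62.05196397887724
```

>>> {"fn": "move_arm", "kwargs": {
  "series": [
    [[58.5, -58.5, -4], [0, 0, -1.17], 28],
    [[58.5, -58.5, -4], [0, 0, -1.17], 28],
    [[58.5, -58.5, -4], [0, 0, -1.17], 28],
    [[58.5, -58.5, -4], [0, 0, -1.17], 28],
    [[58.5, -58.5, -4], [0, 0, -1.17], 28],
    [[58.5, -58.5, -4], [0, 0, -1.17], 28],
    [[58.5, -58.5, -4], [0, 0, -1.17], 28],
    [[58.5, -58.5, -4], [0, 0, -1.17], 28],
    [[58.5, -58.5, -4], [0, 0, -1.17], 28],
    [[58.5, -58.5, -4], [0, 0, -1.17], 28],
    [[58.5, -58.5, -4], [0, 0, -1.17], 28],
    [[58.5, -58.5, -4], [0, 0, -1.17], 28],
    [[58.5, -58.5, -4], [0, 0, -1.17], 28],
    [[58.5, -58.5, -4], [0, 0, -1.17], 28],
    [[58.5, -58.5, -4], [0, 0, -1.17], 28],
    [[58.5, -58.5, -4], [0, 0, -1.17], 28],
    [[58.5, -58.5, -4], [0, 0, -1.17], 28],
    [[58.5, -58.5, -4], [0, 0, -1.17], 28],
    [[58.5, -58.5, -4], [0, 0, -1.17], 28],
    [[58.5, -58.5, -4], [0, 0, -1.17], 28]
  ]
}}

```text
clock: 2.27
position: [0.5551, 0.193, 0.2714]
tool_rot: [3.141, -0.0, 1.569]
force: [0.2, -1.0, 0.4]
grip_width: 0.024
finger_force: 0.0
```

```bash
cat >look.py <<'E'
from h import *
import sys
T,s=pose();p,d=bot.grab_frame("wrist");c=cam("wrist",T)
n=sys.argv[1];cv2.imwrite(f"pics/{n}.png",p[:,:,::-1]);np.save("d.npy",d)
print(T[:3,3].round(4),s["tool_rot"].round(4),s["clock"])
for t,z in(("disc",.038),("block",.03),("clamp_knob",.078),("chuck",.05)):
    for r in bot.trace("wrist",t)[:3]:
        m=r["mask"].astype(np.uint8);M=cv2.moments(m,True);u=(M["m10"]/M["m00"],M["m01"]/M["m00"])
        print(t,round(r["conf"],2),np.round(r["bbox"]),np.round(u,1),onplane(c,u,z).round(4))
g=cv2.cvtColor(p,cv2.COLOR_RGB2GRAY);dk=(g<25).astype(np.uint8)
k,l,st,ce=cv2.connectedComponentsWithStats(dk)
for i in range(1,k):
    if st[i,4]>150: print("dark",st[i],ce[i].round(1),onplane(c,ce[i],.03).round(4))
E
python3 look.py w1
```

```text
[0.5551 0.193  0.2714] [ 3.1414e+00 -4.0000e-04  1.5692e+00] 2.2667
disc 0.74 [354.   1. 434.  77.] [394.   39.6] [0.6382 0.3296 0.038 ]
disc 0.66 [188.  79. 221. 112.] [204.   96.6] [0.4371 0.2739 0.038 ]
disc 0.65 [300. 181. 336. 212.] [315.7 198.6] [0.5574 0.1597 0.038 ]
block 0.66 [243. 149. 428. 364.] [331.  246.9] [0.5766 0.0946 0.03  ]
clamp_knob 0.53 [339. 252. 375. 304.] [363.2 256.4] [0.6097 0.1043 0.078 ]
dark [252 377  29  23 171] [264.  390.2] [ 0.4828 -0.1294  0.03  ]
```

View pics/w1.png

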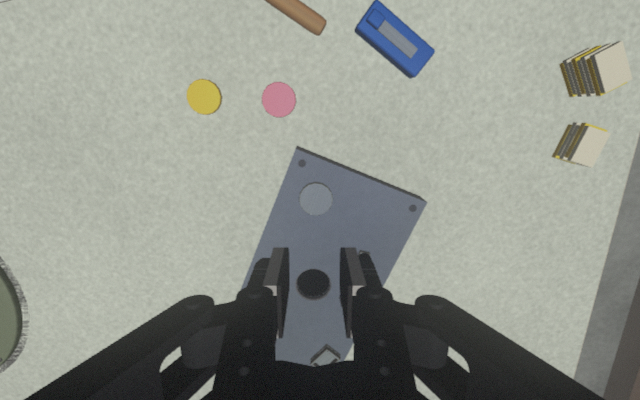

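The wrist view shows the steel disc at (316, 199) and the recess at (313, 284) between the fingers. I'll measure both more precisely in this frame.

```bash
python3 - <<'E'
from h import *
T,s=pose();c=cam("wrist",T);p=cv2.imread("pics/w1.png");g=cv2.cvtColor(p,cv2.COLOR_BGR2GRAY)
print(g[284,286:344:2]);print(g[260:306:2,313])
m=np.zeros_like(g);m[262:303,291:339]=(g[262:303,291:339]<62)
k,l,st,ce=cv2.connectedComponentsWithStats(m)
i=1+st[1:,4].argmax();print(st[i],ce[i],onplane(c,ce[i],.03))
R=np.array([.5516,.0432,.03])
for a in np.arange(0,6.28,.785):print(np.round(proj(c,R+.022*np.array([np.cos(a),np.sin(a),0])),1),end="")
E
```

```text
[ 44  42 108 108 107  90  46  44  47  45  45  45  46  46  44  40  48  45
  49  46  46  48  87 105 107 107 109  38  40]
[110 106 109 105 101  44  44  48  43  44  46  49  45  44  46  44  46  45
  52  64  98 104 105]
[297 269  33  29 722] [312.91135734 283.3434903 ] [0.55297961 0.04033668 0.03      ]
[328.8 281.3][323.9 270.5][311.8 266. ][299.7 270.5][294.8 281.4][300. 292.][311.9 296.3][323.8 292. ]
```

```bash
python3 - <<'E'
from h import *
T,s=pose();f,cx,cy,M=cam("wrist",np.eye(4));d=np.load("d.npy")
v,u=np.mgrid[0:400,0:640];P=np.stack([(u-cx)/f*d,(v-cy)/f*d,d],-1)[(d>.02)&(d<.25)]@M[:3,:3].T+M[:3,3]
for a in range(-120,10,8):
    q=P[(P[:,2]>=a/1e3)&(P[:,2]<(a+8)/1e3)]
    if len(q)>5:print(a,len(q),"y",q[:,1].min().round(3),q[:,1].max().round(3),"x",q[:,0].min().round(3),q[:,0].max().round(3))
E
```

```text
-96 1757 y -0.021 0.021 x 0.013 0.02
-88 8984 y -0.062 0.064 x 0.004 0.017
-80 8971 y -0.059 0.059 x -0.005 0.017
-72 5146 y -0.055 0.056 x -0.013 0.017
-64 6782 y -0.05 0.051 x -0.014 0.012
-56 4285 y -0.047 0.047 x -0.014 0.013
-48 1543 y -0.042 0.042 x -0.01 0.013
-40 1134 y -0.025 0.025 x -0.013 0.011
-32 841 y -0.025 0.026 x -0.013 0.01
-24 727 y -0.025 0.026 x -0.013 0.01
-16 595 y -0.025 0.026 x -0.012 0.011
-8 223 y -0.023 0.024 x -0.013 0.01
```

>>> {"fn": "move_arm", "kwargs": {
  "series": [
    [[2, 0.1, 4], [0, 0, 0], 28],
    [[2, 0.1, 8], [0, 0, 0], 28],
    [[2, 0.1, 12], [0, 0, 0], 28],
    [[2, 0.1, 16], [0, 0, 0], 28],
    [[2, 0.1, 19], [0, 0, 0], 28],
    [[2, 0.1, 21], [0, 0, 0], 28],
    [[2, 0.1, 22.5], [0, 0, 0], 28],
    [[2, 0.1, 23.4], [0, 0, 0], 28],
    [[2, 0.1, 23.8], [0, 0, 0], 28],
    [[2, 0.1, 23.8], [0, 0, 0], 28],
    [[2, 0.1, 23.8], [0, 0, 0], 28]
  ]
}}

```text
clock: 3.43
position: [0.5562, 0.21, 0.0342]
tool_rot: [3.141, -0.0, 1.568]
force: [0.4, 0.4, -0.3]
grip_width: 0.0243
finger_force: 0.0
```

>>> {"fn": "move_arm", "kwargs": {
  "series": [
    [[-1, 0, 0.1], [0, 0, 0], 28],
    [[-1.8, 0, 0.1], [0, 0, 0], 28],
    [[-2.3, 0, 0.1], [0, 0, 0], 28],
    [[-2.8, 0, 0.1], [0, 0, 0], 28],
    [[-3.3, 0, 0.1], [0, 0, 0], 28],
    [[-3.9, 0, 0.1], [0, 0, 0], 28],
    [[-4.5, -0.1, 0.1], [0, 0, 0], 28],
    [[-5.1, -0.1, 0.1], [0, 0, 0], 28],
    [[-5.7, -0.1, 0.1], [0, 0, 0], 28],
    [[-6.2, -0.1, 0.1], [0, 0, 0], 28],
    [[-6.6, -0.2, 0.1], [0, 0, 0], 28],
    [[-6.9, -0.2, 0.1], [0, 0, 0], 28],
    [[-7, -0.2, 0.1], [0, 0, 0], 28],
    [[-7, -0.2, 0.1], [0, 0, 0], 28]
  ]
}}

```text
clock: 4.6
position: [0.5535, 0.1401, 0.0323]
tool_rot: [-3.142, 0.0, 1.569]
force: [0.7, 0.7, 0.1]
grip_width: 0.0243
finger_force: 0.0
```

```bash
python3 look.py w2; python3 - <<'E'
from h import *
p,d=bot.grab_frame("top");cv2.imwrite("pics/t2.png",p[:,:,::-1])
a=cv2.resize(p[140:275,220:390,::-1],None,fx=4,fy=4,interpolation=cv2.INTER_CUBIC);w=cv2.resize(cv2.imread("pics/w2.png")[150:400,200:440],None,fx=2,fy=2)
cv2.imwrite("pics/c2.png",a);cv2.imwrite("pics/wc2.png",w)
E
```

```text
[0.5535 0.1401 0.0323] [-3.1415e+00  1.0000e-04  1.5686e+00] 4.6
disc 0.91 [199.   0. 259.  16.] [227.5   6. ] [0.5223 0.2462 0.038 ]
disc 0.72 [11.  0. 58.  8.] [37.2  2.9] [0.4528 0.2474 0.038 ]
disc 0.65 [285. 278. 350. 356.] [314.4 317.9] [0.5539 0.1135 0.038 ]
block 0.89 [174.  94. 609. 400.] [388.9 228.6] [0.5888 0.1561 0.03  ]
block 0.52 [417. 356. 454. 400.] [429.2 385.1] [0.6162 0.0653 0.03  ]
clamp_knob 0.77 [416. 355. 458. 400.] [429.3 385.9] [0.5957 0.113  0.078 ]
```

View pics/w2.png

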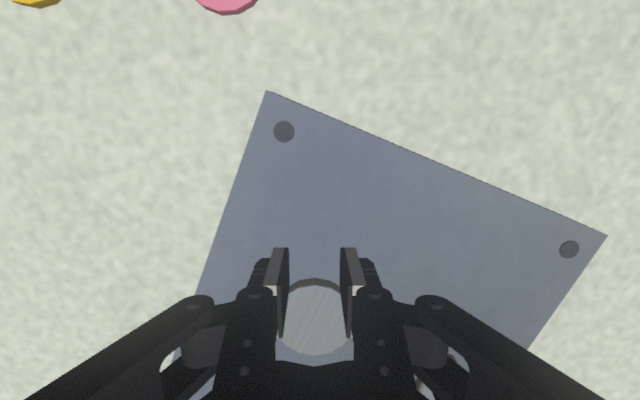

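The disc is cradled at (314, 318), 27 mm ahead of the TCP. The block's +y corners show at (267, 91) and (607, 236), so I'll locate the recess from them.

```bash
python3 - <<'E'
from h import *
T,s=pose();c=cam("wrist",T)
a=onplane(c,(266.5,91),.03);b=onplane(c,(607,236),.03);print(a,b,np.linalg.norm(b-a))
e=(b-a)/np.linalg.norm(b-a);y=np.array([-e[1],e[0],0]);print(np.arctan2(e[1],e[0]),(a+b)/2-.155*y)
h1=onplane(c,(284,131.5),.03);h2=onplane(c,(569,249),.03);e=(h2-h1)/np.linalg.norm(h2-h1);print(np.linalg.norm(h2-h1),np.arctan2(e[1],e[0]))
E
```

```text
[0.53418122 0.21739908 0.03      ] [0.69138299 0.15259262 0.03      ] 0.1700360983201016
-0.39102212273438214 [0.5537064  0.04169525 0.03      ]
0.1447946083348823 -0.3892143405015735
```

>>> {"fn": "move_arm", "kwargs": {
  "series": [
    [[-0.6, 0, 0], [0, 0, 0], 28],
    [[-1.2, 0, 0], [0, 0, 0], 28],
    [[-1.9, 0, 0], [0, 0, 0], 28],
    [[-2.6, 0, 0], [0, 0, 0], 28],
    [[-3.2, 0, 0], [0, 0, 0], 28],
    [[-3.7, 0, 0], [0, 0, 0], 28],
    [[-4.1, 0, 0], [0, 0, 0], 28],
    [[-4.5, 0, 0], [0, 0, 0], 28],
    [[-4.9, 0, 0], [0, 0, 0], 28],
    [[-5.3, 0, 0], [0, 0, 0], 28],
    [[-5.6, 0, 0], [0, 0, 0], 28],
    [[-5.9, 0, 0], [0, 0, 0], 28],
    [[-6.2, 0, 0], [0, 0, 0], 28],
    [[-6.5, 0, 0], [0, 0, 0], 28],
    [[-6.7, 0, 0], [0, 0, 0], 28],
    [[-6.9, 0, 0], [0, 0, 0], 28],
    [[-7.1, 0, 0], [0, 0, 0], 28],
    [[-7.2, 0, 0], [0, 0, 0], 28],
    [[-7.2, 0, 0], [0, 0, 0], 28]
  ]
}}

```text
clock: 6.48
position: [0.5534, 0.068, 0.0323]
tool_rot: [-3.141, 0.0, 1.568]
force: [0.3, 0.4, 1.0]
grip_width: 0.0242
finger_force: 0.0
```

```bash
python3 look.py w3
```

```text
[0.5534 0.068  0.0323] [-3.1415e+00  1.0000e-04  1.5685e+00] 6.4833
disc 0.81 [286. 267. 347. 338.] [314.7 303.7] [0.5539 0.0493 0.038 ]
block 0.62 [128.   2. 639. 398.] [379.6 151.4] [0.5823 0.1199 0.03  ]
clamp_knob 0.87 [410. 216. 529. 379.] [470.2 260.9] [0.6039 0.0909 0.078 ]
```

View pics/w3.png

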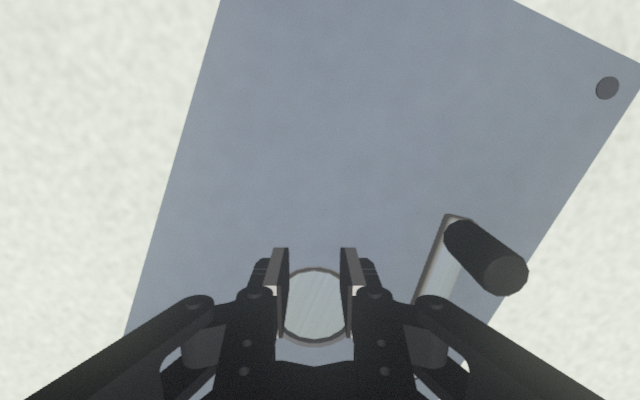

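The disc is now at (315, 304), apparently in the recess. I'll lift clear and check.

>>> {"fn": "move_arm", "kwargs": {
  "series": [
    [[0.2, 0, -1], [0, 0, 0], 28],
    [[0.5, 0, -4], [0, 0, 0], 28],
    [[2, 0, -8], [0, 0, 0], 0],
    [[5, 0, -11], [0, 0, 0], 0],
    [[8, 0, -13], [0, 0, 0], 0],
    [[11, 0, -14], [0, 0, 0], 0],
    [[12, 0, -14], [0, 0, 0], 0],
    [[12, 0, -14], [0, 0, 0], 0],
    [[12, 0, -14], [0, 0, 0], 0]
  ]
}}

```text
clock: 7.48
position: [0.5533, 0.1884, 0.1724]
tool_rot: [-3.141, 0.0, 1.57]
force: [0.1, -1.2, 0.7]
grip_width: 0.0003
finger_force: 0.0
```

```bash
python3 look.py w4; python3 - <<'E'
import cv2
a=cv2.imread("pics/w4.png");cv2.imwrite("pics/wc4.png",cv2.resize(a[150:400,190:510],None,fx=2.4,fy=2.4,interpolation=cv2.INTER_CUBIC))
E
```

```text
[0.5533 0.1884 0.1724] [-3.1414e+00  3.0000e-04  1.5699e+00] 7.4833
disc 0.91 [147.  64. 190. 111.] [170.1  87.6] [0.4401 0.2733 0.038 ]
disc 0.58 [313. 336. 321. 347.] [314.4 341.8] [0.5538 0.035  0.038 ]
block 0.87 [216. 157. 465. 366.] [351.1 236.2] [0.5877 0.1442 0.03  ]
clamp_knob 0.54 [371. 292. 392. 305.] [377.9 295.6] [0.6053 0.1118 0.078 ]
clamp_knob 0.43 [372.   0. 482.  63.] [434.2  24.1] [0.6309 0.3097 0.078 ]
dark [ 201  334  228   66 4315] [316.7 380.5] [ 0.5563 -0.0203  0.03  ]
```

View pics/wc4.png

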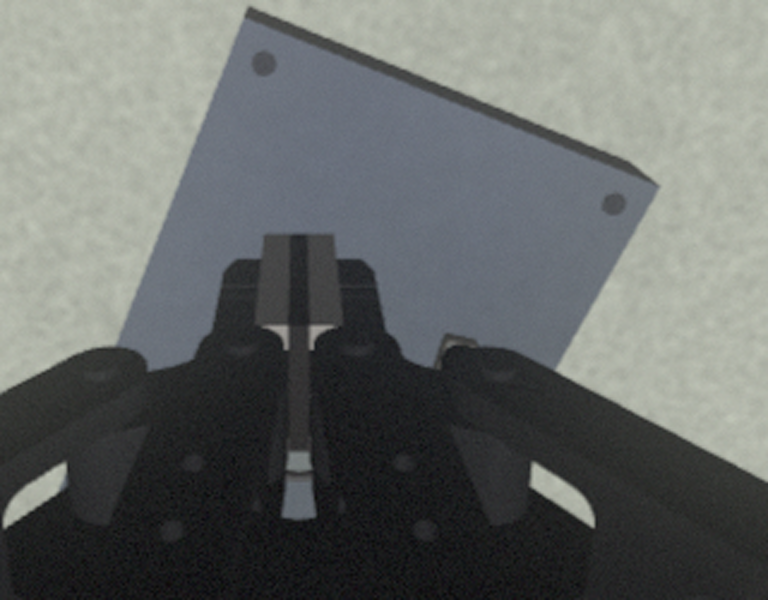

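The gripper hides the recess here, so I'll use the fixed cameras.

```bash
python3 - <<'E'
from h import *
out=[]
for n in("top","side"):
    p,d=bot.grab_frame(n);c=cam(n);u,v=proj(c,[.553,.0415,.03]);print(n,u,v)
    for r in bot.find_in(n,"disc"):print(r["bbox"],r["conf"])
    x,y=int(u),int(v)
    f,cx,cy,M=c
    if n=="top":print(np.round(1000*(onplane(c,(u,v),.03)[2]+0*d[0,0])),"d",(d[y-10:y+11:2,x-10:x+11:2]*1e3).astype(int))
    a=p[y-42:y+58,x-65:x+65,::-1];out.append(cv2.resize(a,None,fx=3,fy=3,interpolation=cv2.INTER_CUBIC))
    for q in([.6097,.0875,.078],):print("knobproj",proj(c,q))
    for r in bot.trace(n,"clamp_knob")[:1]:print("knob",r["bbox"],r["conf"])
cv2.imwrite("pics/c5.png",np.hstack(out))
E
```

```text
top 304.5290475536457 208.86286453547015
[294.1, 204.9, 308.3, 218.2] 0.53
30.0 d [[1172 1173 1173 1170 1170 1176 1171 1168 1172 1169 1174]
 [1169 1171 1174 1173 1171 1174 1173 1171 1172 1171 1169]
 [1169 1169 1177 1170 1175 1170 1173 1179 1169 1174 1171]
 [1171 1172 1169 1170 1174 1174 1168 1170 1179 1175 1175]
 [1173 1170 1169 1170 1171 1170 1169 1174 1170 1177 1171]
 [1170 1170 1172 1167 1171 1172 1173 1171 1168 1178 1171]
 [1167 1170 1172 1169 1168 1172 1169 1171 1168 1177 1168]
 [1169 1172 1170 1171 1171 1166 1169 1173 1167 1184 1170]
 [1169 1175 1171 1171 1168 1169 1171 1173 1171 1171 1170]
 [1169 1167 1172 1164 1170 1169 1167 1172 1177 1167 1170]
 [1169 1171 1165 1178 1176 1171 1173 1172 1170 1167 1170]]
knobproj (np.float64(283.22586406208063), np.float64(182.42367080089215))
knob [282.9, 175.9, 317.6, 194.4] 0.55
side 314.4461918037977 217.9235146138215
[302.6, 287.7, 317.3, 304.1] 0.53
[271.1, 277.3, 288.6, 289.9] 0.48
knobproj (np.float64(288.334381775276), np.float64(207.35068968608894))
knob [285.9, 203.4, 306.0, 216.1] 0.48
```

View pics/c5.png

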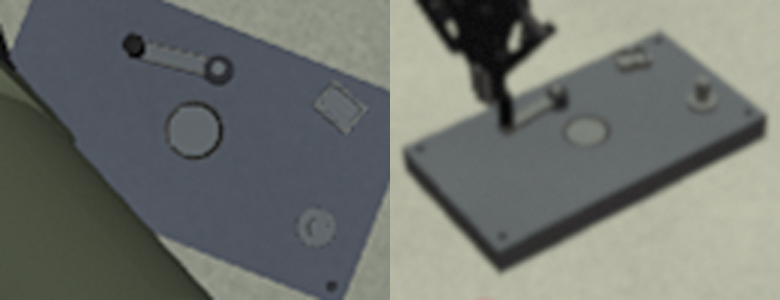

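The top view (ring centred on the disc) and the side view both show the disc lying flush in the recess. The knob hasn't moved. Next I'll work out the arc for the closed fingers.

>>> {"fn": "move_arm", "kwargs": {
  "series": [
    [[-3, 2.5, 0], [0, 0, 0], 0],
    [[-6, 5, 0], [0, 0, 0], 0],
    [[-9, 7.5, 0], [0, 0, 0], 0],
    [[-10.9, 9.3, 1], [0, 0, 0], 0],
    [[-10.9, 9.3, 4], [0, 0, 0], 0],
    [[-10.9, 9.3, 7], [0, 0, 0], 0],
    [[-10.9, 9.3, 9.5], [0, 0, 0], 0],
    [[-10.9, 9.3, 11], [0, 0, 0], 0],
    [[-10.9, 9.3, 11.7], [0, 0, 0], 0],
    [[-10.9, 9.3, 11.7], [0, 0, 0], 0]
  ]
}}

```text
clock: 8.87
position: [0.6459, 0.0792, 0.0543]
tool_rot: [-3.14, 0.0, 1.569]
force: [-0.1, -0.5, -0.3]
grip_width: -0.0
finger_force: 0.0
```

```bash
python3 - <<'E'
from h import *
T,s=pose();print(T[:3,3].round(4),s["force"].round(1))
a=-.39;x=np.array([np.cos(a),np.sin(a),0]);y=np.array([-np.sin(a),np.cos(a),0]);P=np.array([.5533,.0415,.055])+.05*x
for th in np.linspace(.183,1.5,14):
    r=-np.sin(th)*x+np.cos(th)*y;t=-np.cos(th)*x-np.sin(th)*y
    print(round(th,2),tool(T,P+.065*r-.021*t))
E
```

```text
[0.6459 0.0792 0.0543] [-0.1 -0.5 -0.3]
0.18 [ 0.26 -1.25 -0.07]
0.28 [ 0.57 -1.87 -0.07]
0.39 [ 0.82 -2.51 -0.06]
0.49 [ 1.   -3.18 -0.06]
0.59 [ 1.11 -3.86 -0.06]
0.69 [ 1.16 -4.55 -0.06]
0.79 [ 1.13 -5.24 -0.06]
0.89 [ 1.03 -5.93 -0.06]
0.99 [ 0.87 -6.6  -0.06]
1.09 [ 0.63 -7.25 -0.06]
1.2 [ 0.33 -7.88 -0.06]
1.3 [-0.02 -8.47 -0.05]
1.4 [-0.44 -9.02 -0.05]
1.5 [-0.91 -9.53 -0.05]
```

>>> {"fn": "move_arm", "kwargs": {
  "series": [
    [[0.3, -0.6, 0], [0, 0, 0], 0],
    [[0.3, -1.2, 0], [0, 0, 0], 0],
    [[0.6, -1.9, 0], [0, 0, 0], 0],
    [[0.8, -2.5, 0], [0, 0, 0], 0],
    [[1, -3.2, 0], [0, 0, 0], 0],
    [[1.1, -3.9, 0], [0, 0, 0], 0],
    [[1.2, -4.5, 0], [0, 0, 0], 0],
    [[1.1, -5.2, 0], [0, 0, 0], 0],
    [[1, -5.9, 0], [0, 0, 0], 0],
    [[0.9, -6.6, 0], [0, 0, 0], 0],
    [[0.6, -7.2, 0], [0, 0, 0], 0],
    [[0.3, -7.9, 0], [0, 0, 0], 0],
    [[0, -8.5, 0], [0, 0, 0], 0],
    [[-0.2, -8.7, 0], [0, 0, 0], 0],
    [[-0.4, -9, 0], [0, 0, 0], 0],
    [[-0.6, -9.2, 0], [0, 0, 0], 0],
    [[-0.6, -9.2, 0], [0, 0, 0], 0]
  ]
}}

```text
clock: 10.28
position: [0.5541, 0.0727, 0.0553]
tool_rot: [-3.141, 0.0, 1.568]
force: [0.3, -0.5, -0.1]
grip_width: -0.0001
finger_force: 0.0
```

```bash
cat >k.py <<'E'
from h import *
import sys
c=cam("top");p,d=bot.grab_frame("top")
u,v=proj(c,[.553,.0415,.03]);x,y=int(u),int(v);A=cv2.resize(p[y-42:y+58,x-65:x+65,::-1],None,fx=3,fy=3,interpolation=cv2.INTER_CUBIC)
p,d=bot.grab_frame("side");c=cam("side");u,v=proj(c,[.553,.0415,.03]);x,y=int(u),int(v);B=cv2.resize(p[y-42:y+58,x-65:x+65,::-1],None,fx=3,fy=3,interpolation=cv2.INTER_CUBIC)
cv2.imwrite(f"pics/{sys.argv[1]}.png",np.hstack([A,B]));print(bot.observe()["force"])
E
python3 k.py k1
```

```text
[-0.16401149  0.01493972 -0.44862399]
```

View pics/k1.png

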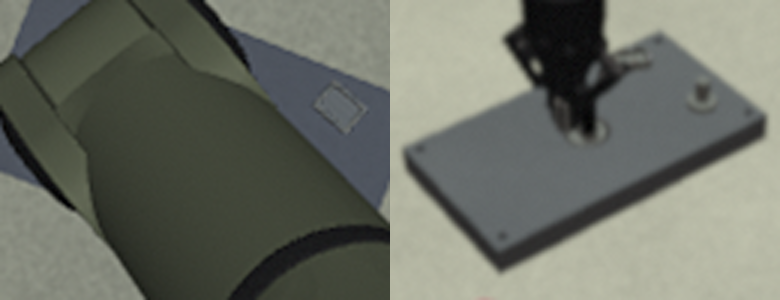

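>>> {"fn": "move_arm", "kwargs": {
  "series": [
    [[-0.1, 0, 0], [0, 0, 0], 0],
    [[-0.2, -0.1, 0], [0, 0, 0], 0],
    [[-0.3, -0.1, 0], [0, 0, 0], 0],
    [[-0.3, -0.1, 0], [0, 0, 0], 0]
  ]
}}

```text
clock: 10.72
position: [0.5533, 0.0702, 0.0553]
tool_rot: [-3.141, -0.0, 1.569]
force: [0.2, 1.4, -0.4]
grip_width: -0.0003
finger_force: 0.3
```

>>> {"fn": "move_arm", "kwargs": {
  "series": [
    [[-0.1, 0, 0], [0, 0, 0], 0],
    [[-0.2, 0, 0], [0, 0, 0], 0],
    [[-0.2, 0, 0], [0, 0, 0], 0]
  ]
}}

```text
clock: 10.97
position: [0.5537, 0.0688, 0.0554]
tool_rot: [3.141, -0.001, 1.569]
force: [-0.2, 3.8, -0.9]
grip_width: -0.0
finger_force: 1.8
```

Force is rising, so the lever is probably at its stop. I'll back off and check.

>>> {"fn": "move_arm", "kwargs": {
  "series": [
    [[1, 0.1, 0], [0, 0, 0], 0],
    [[2.5, 0.2, 0], [0, 0, 0], 0],
    [[4, 0.2, -3], [0, 0, 0], 0],
    [[7, 0.2, -7], [0, 0, 0], 0],
    [[10, 0.2, -11], [0, 0, 0], 0],
    [[14, 0.2, -13], [0, 0, 0], 0],
    [[16, 0.2, -13], [0, 0, 0], 0],
    [[16, 0.2, -13], [0, 0, 0], 0],
    [[16, 0.2, -13], [0, 0, 0], 0]
  ]
}}

```text
clock: 11.72
position: [0.5552, 0.2311, 0.186]
tool_rot: [3.141, -0.001, 1.572]
force: [0.2, -0.3, -0.5]
grip_width: -0.0001
finger_force: 0.0
```

```bash
python3 k.py k2
```

```text
[ 0.94657417 -0.70512364 -0.02669493]
```

View pics/k2.png

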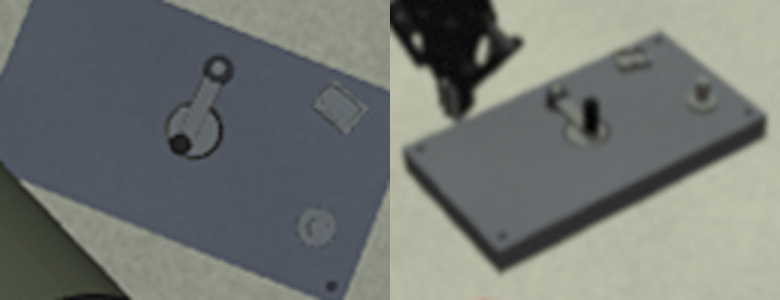

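```bash
python3 - <<'E'
from h import *
c=cam("top");k=onplane(c,(239+180/3,166+144/3),.078);R=np.array([.5516,.0432,0]);a=-.39
x=np.array([np.cos(a),np.sin(a),0]);y=np.array([-np.sin(a),np.cos(a),0])
for P in(R+.05*x,onplane(c,(239+218/3,166+69/3),.043)):
    d=k-P;print(k,np.arctan2(-d@x,d@y),np.hypot(d@x,d@y))
E
```

```text
[0.53914017 0.05301172 0.078     ] 1.5044178842980045 0.06539853006746282
[0.53914017 0.05301172 0.078     ] 1.5083470821588245 0.06512296606867782
```

The lever is at about 1.50 rad, on its stop. The disc is flush, and the chuck and mould are where they started.

```bash
python3 -c "
from workcell import bot
print(bot.job_done())"
```

```text
the job is handed in; nothing more can be done
None
```

The disc lies flush in the recess and the clamp lever is over it at its stop (about 1.50 rad). The chuck and mould were not moved, and I handed the job in at about 12 s of the 51 s limit; no verdict came back.

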